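# Serve the matching float

### The job

A customer wants a second fishing float exactly like the one standing in the pass tray on the counter. Find the float with the same tip colour in the stock racks, lift it out and stand it gently upright in the tray beside the first one; then slowly push the tray by its plate fully across to the customer's side, with both floats still standing and released. Leave all the other floats and things as they are.

Things in the scene. Friction and masses are not known exactly. Their poses are not given: they have to be found in the camera images.
- float_orange_a: one of the two identical orange-tipped fishing floats, loose, standing upright in the pass tray or in a rack cup, 190 mm tall, about 70 g, bottom-heavy. Origin at the centre of its flat underside, z along the float to the tip. From the bottom: brass foot 28 mm diameter to 14 mm; dark egg-shaped body, at most 36 mm diameter (46 mm up), to 84 mm; thin white stem 10 mm diameter to 120 mm; orange cylindrical tip 20 mm diameter from 120 to 190 mm (the place to grip).
- float_yellow_a: one of the two identical yellow-tipped fishing floats, loose, standing upright in the pass tray or in a rack cup, 190 mm tall, about 70 g, bottom-heavy. Origin at the centre of its flat underside, z along the float to the tip. From the bottom: brass foot 28 mm diameter to 14 mm; dark egg-shaped body, at most 36 mm diameter (46 mm up), to 84 mm; thin white stem 10 mm diameter to 120 mm; yellow cylindrical tip 20 mm diameter from 120 to 190 mm (the place to grip).
- float_blue_a: one of the two identical blue-tipped fishing floats, loose, standing upright in the pass tray or in a rack cup, 190 mm tall, about 70 g, bottom-heavy. Origin at the centre of its flat underside, z along the float to the tip. From the bottom: brass foot 28 mm diameter to 14 mm; dark egg-shaped body, at most 36 mm diameter (46 mm up), to 84 mm; thin white stem 10 mm diameter to 120 mm; blue cylindrical tip 20 mm diameter from 120 to 190 mm (the place to grip).
- float_orange_b: one of the two identical orange-tipped fishing floats, loose, standing upright in the pass tray or in a rack cup, 190 mm tall, about 70 g, bottom-heavy. Origin at the centre of its flat underside, z along the float to the tip. From the bottom: brass foot 28 mm diameter to 14 mm; dark egg-shaped body, at most 36 mm diameter (46 mm up), to 84 mm; thin white stem 10 mm diameter to 120 mm; orange cylindrical tip 20 mm diameter from 120 to 190 mm (the place to grip).
- float_yellow_b: one of the two identical yellow-tipped fishing floats, loose, standing upright in the pass tray or in a rack cup, 190 mm tall, about 70 g, bottom-heavy. Origin at the centre of its flat underside, z along the float to the tip. From the bottom: brass foot 28 mm diameter to 14 mm; dark egg-shaped body, at most 36 mm diameter (46 mm up), to 84 mm; thin white stem 10 mm diameter to 120 mm; yellow cylindrical tip 20 mm diameter from 120 to 190 mm (the place to grip).
- float_blue_b: one of the two identical blue-tipped fishing floats, loose, standing upright in the pass tray or in a rack cup, 190 mm tall, about 70 g, bottom-heavy. Origin at the centre of its flat underside, z along the float to the tip. From the bottom: brass foot 28 mm diameter to 14 mm; dark egg-shaped body, at most 36 mm diameter (46 mm up), to 84 mm; thin white stem 10 mm diameter to 120 mm; blue cylindrical tip 20 mm diameter from 120 to 190 mm (the place to grip).
- tray_in (a point): pass tray: centre of the trough's inner floor, 12 mm above the counter; moves with the tray. x points along the slide, away from the robot (to the customer), y to the left along the trough, z up. The aluminium trough is inside 48 mm (x) by 150 mm (y), walls 4 mm thick and 40 mm high above this floor. One float stands in it at the start, up to 45 mm to either side of the middle, leaving room for a second one.
- tray_handle (a point): red upright push plate at the robot's side of the pass tray, 80 mm wide (y), 6 mm thick (x), from 10 to 82 mm above the counter. The point lies in the middle of its near face, 55 mm above the counter and 124 mm behind the trough's centre; axes as for the trough; pushing it along +x slides the tray.
- tray (a joint): travel of the pass tray on its slide in m: 0 at the start (robot's side), 0.125 at the end stop (customer's side, fully across). About 4 N of friction plus slight damping; it stays where it is left.
- rack_three: fixed stock rack with three open upright square cups in a row along its x axis, at x = -80, 0 and +80 mm. Grey base 12 mm thick, white cups inside 48 by 48 mm, walls 4 mm, rims 75 mm above the counter, inner floors 12 mm above it. Origin at the centre of its underside on the counter.
- rack_two: fixed stock rack of the same make with two cups, at x = -40 and +40 mm along its x axis; other sizes as the three-cup rack. Origin at the centre of its underside.
- line_spool: bystander: green spool lying flat, 64 mm diameter, 32 mm high, loose; origin at the centre of its underside. Leave alone.
- mug: bystander: dark green mug, 80 mm diameter, 90 mm high, on the counter beyond the left rack, loose; leave alone.
- lure_jar: bystander: jar 60 mm diameter, 70 mm high, on the counter near the robot, loose; leave alone.
Not all that is in view belongs to the job. What is shaped like the float_yellow_b but green or turquoise is not meant. Leave any turquoise look-alike of the float_blue_a alone.

How it is judged (in metres and radians):
On the way:
1. the two floats of one colour stand upright in the tray's trough while the tray is still at the robot's side (travel under 0.03 m) (value of joint tray below 0.03 m and ((x of float_orange_a in the frame of tray_in between -0.022 and 0.022 m and y of float_orange_a in the frame of tray_in between -0.074 and 0.074 m and z of float_orange_a in the frame of tray_in between -0.005 and 0.008 m and angle between each of float_orange_a, float_orange_b's own z axis and vertical below 0.17 rad and x of float_orange_b in the frame of tray_in between -0.022 and 0.022 m and y of float_orange_b in the frame of tray_in between -0.074 and 0.074 m and z of float_orange_b in the frame of tray_in between -0.005 and 0.008 m) or (x of float_yellow_a in the frame of tray_in between -0.022 and 0.022 m and y of float_yellow_a in the frame of tray_in between -0.074 and 0.074 m and z of float_yellow_a in the frame of tray_in between -0.005 and 0.008 m and angle between each of float_yellow_a, float_yellow_b's own z axis and vertical below 0.17 rad and x of float_yellow_b in the frame of tray_in between -0.022 and 0.022 m and y of float_yellow_b in the frame of tray_in between -0.074 and 0.074 m and z of float_yellow_b in the frame of tray_in between -0.005 and 0.008 m) or (x of float_blue_a in the frame of tray_in between -0.022 and 0.022 m and y of float_blue_a in the frame of tray_in between -0.074 and 0.074 m and z of float_blue_a in the frame of tray_in between -0.005 and 0.008 m and angle between each of float_blue_a, float_blue_b's own z axis and vertical below 0.17 rad and x of float_blue_b in the frame of tray_in between -0.022 and 0.022 m and y of float_blue_b in the frame of tray_in between -0.074 and 0.074 m and z of float_blue_b in the frame of tray_in between -0.005 and 0.008 m))), for 0.2 s.
At the end, for the whole second after the job is handed in: Tray travel over 0.115 m and at rest; both floats of the colour first in the tray stand on the trough floor, foot down, within 0.17 rad of upright, still and released; the other four floats are within 15 mm of their start and 0.17 rad of upright (value of joint tray above 0.115 m and velocity of joint tray below 0.01 m/s and ((x of float_orange_a in the frame of tray_in between -0.022 and 0.022 m and y of float_orange_a in the frame of tray_in between -0.074 and 0.074 m and z of float_orange_a in the frame of tray_in between -0.005 and 0.008 m and angle between each of float_orange_a, float_orange_b, float_yellow_a, float_blue_a, float_yellow_b, float_blue_b's own z axis and vertical below 0.17 rad and x of float_orange_b in the frame of tray_in between -0.022 and 0.022 m and y of float_orange_b in the frame of tray_in between -0.074 and 0.074 m and z of float_orange_b in the frame of tray_in between -0.005 and 0.008 m and linear speed of each of float_orange_a, float_orange_b below 0.02 m/s and distance of each of float_yellow_a, float_blue_a, float_yellow_b, float_blue_b from where it was at the start of the episode below 0.015 m) or (x of float_yellow_a in the frame of tray_in between -0.022 and 0.022 m and y of float_yellow_a in the frame of tray_in between -0.074 and 0.074 m and z of float_yellow_a in the frame of tray_in between -0.005 and 0.008 m and angle between each of float_yellow_a, float_yellow_b, float_orange_a, float_blue_a, float_orange_b, float_blue_b's own z axis and vertical below 0.17 rad and x of float_yellow_b in the frame of tray_in between -0.022 and 0.022 m and y of float_yellow_b in the frame of tray_in between -0.074 and 0.074 m and z of float_yellow_b in the frame of tray_in between -0.005 and 0.008 m and linear speed of each of float_yellow_a, float_yellow_b below 0.02 m/s and distance of each of float_orange_a, float_blue_a, float_orange_b, float_blue_b from where it was at the start of the episode below 0.015 m) or (x of float_blue_a in the frame of tray_in between -0.022 and 0.022 m and y of float_blue_a in the frame of tray_in between -0.074 and 0.074 m and z of float_blue_a in the frame of tray_in between -0.005 and 0.008 m and angle between each of float_blue_a, float_blue_b, float_orange_a, float_yellow_a, float_orange_b, float_yellow_b's own z axis and vertical below 0.17 rad and x of float_blue_b in the frame of tray_in between -0.022 and 0.022 m and y of float_blue_b in the frame of tray_in between -0.074 and 0.074 m and z of float_blue_b in the frame of tray_in between -0.005 and 0.008 m and linear speed of each of float_blue_a, float_blue_b below 0.02 m/s and distance of each of float_orange_a, float_yellow_a, float_orange_b, float_yellow_b from where it was at the start of the episode below 0.015 m))); the robot touches nothing.
It fails at once if the tray is shoved faster than 0.25 m/s (velocity of joint tray above 0.25 m/s).
It fails at once if a float is dropped into the tray (faster than 0.5 m/s inside the trough, as after a fall of about 13 mm) ((x of float_orange_a in the frame of tray_in between -0.024 and 0.024 m and y of float_orange_a in the frame of tray_in between -0.075 and 0.075 m and z of float_orange_a in the frame of tray_in below 0.04 m and linear speed of float_orange_a above 0.5 m/s) or (x of float_yellow_a in the frame of tray_in between -0.024 and 0.024 m and y of float_yellow_a in the frame of tray_in between -0.075 and 0.075 m and z of float_yellow_a in the frame of tray_in below 0.04 m and linear speed of float_yellow_a above 0.5 m/s) or (x of float_blue_a in the frame of tray_in between -0.024 and 0.024 m and y of float_blue_a in the frame of tray_in between -0.075 and 0.075 m and z of float_blue_a in the frame of tray_in below 0.04 m and linear speed of float_blue_a above 0.5 m/s) or (x of float_orange_b in the frame of tray_in between -0.024 and 0.024 m and y of float_orange_b in the frame of tray_in between -0.075 and 0.075 m and z of float_orange_b in the frame of tray_in below 0.04 m and linear speed of float_orange_b above 0.5 m/s) or (x of float_yellow_b in the frame of tray_in between -0.024 and 0.024 m and y of float_yellow_b in the frame of tray_in between -0.075 and 0.075 m and z of float_yellow_b in the frame of tray_in below 0.04 m and linear speed of float_yellow_b above 0.5 m/s) or (x of float_blue_b in the frame of tray_in between -0.024 and 0.024 m and y of float_blue_b in the frame of tray_in between -0.075 and 0.075 m and z of float_blue_b in the frame of tray_in below 0.04 m and linear speed of float_blue_b above 0.5 m/s)).
It fails at once if a bystander (spool, mug or jar) is moved more than 30 mm (distance of any of line_spool, mug, lure_jar from where it was at the start of the episode above 0.03 m).
It also fails if it takes over 56 s, if anything falls off the work surface, if the arm or the gripper's body presses on something with over 40 N, if the wrist force passes 120 N, or if a joint passes its speed limit or range.

### The arm

A 6-joint arm with a two-finger parallel gripper is mounted at the origin on the work surface. World frame = base frame: x ahead of the robot, y to its left, z up, the work surface at z = 0. Lengths are in m, angles in degrees, forces in N, time in s.
With the tool pointing down it reaches from about 0.35 to 0.875 m from the base axis. Payload 4.2 kg.
Tool frame: the origin (TCP) lies midway between the tips of the shut fingers; the grasp point (between the pads) lies 19 mm behind it (r.grasp_offset is the distance from the TCP to the grasp point, in m); z points along the fingers, y is the direction in which the jaws open and shut (so a half turn about z gives the same grasp; the last joint's range is limited). The gripper opens to 87 mm and grips with 3 to 60 N. Pads are 19 mm wide; open, the fingers measure 117 mm over their backs; the gripper's body (75 mm by 190 mm) begins 51 mm behind the grasp point.
Start: joints at [87.754, 22.042, 0.453, 0, -68.411, -14.817], TCP at [0.183, 0.597, 0.223] pointing down, gripper open.
Joint ranges: [-179.83, 179.83], [-69.29, 118.12], [-61.27, 80.66], [-181.25, 117.63], [-171.15, -9.14], [-177.46, 177.46]. Speed limits (degrees/s): [159.86, 159.86, 180, 180, 180, 180].

### API

Orientations are given as a 3x3 rotation matrix whose columns are the frame's x, y, z axes.
In Python, from station import r gives the robot as it stands.
- The arm moves only by the shell command python3 -m crank 'ROWS'. ROWS is JSON, a list of rows, each a list of 3 entries, a list of its own where there are three numbers: the closure, from -1 (fully open) to 1 (shut), so that 0 is half open, then the shift along the tool's x, y, z as a fraction of full scale, then the turn, a rotation vector about the tool's x, y, z as a fraction of full scale. In form: [[fingers, [dx, dy, dz], [wx, wy, wz]], ...]. A call has 1 to 8 rows; each row shifts and turns the commanded pose from where the row before left it, along the tool's axes as they then stand; what a row does not reach is not made up. Full scale, the value 1, is 100 mm for a shift and 45 degrees for a turn. A row lasts 1/10 s, in which the tool goes at most 50 mm and 8.59 degrees, less where a joint would pass 70% of its speed; a pose out of reach is approached as far as the arm can. A call with a number of a shift or a turn outside -1 to 1 is refused whole. A call with a gripper value outside its range is refused whole. The fingers move at their own pace and stop on an object; the grip force is fixed at half the most. Time passes only in rows, so rows that do not move let the fingers close. It gives the time, the measured TCP pose, the force and the opening at its end, in the units of the state.
- r.sense(): the state, without advancing time (a new reading comes with each control period).
- r.capture(name): name is "scene" or "top" or "wrist"; returns a dict with "img" (400x640x3 uint8, blue, green, red), "fx", "fy", "cx", "cy" (pixels), "R" (3x3) and "t" (3): a world point X has camera coordinates R X + t. Camera axes: x right, y down, z forward; pixel columns grow to the right and rows downward; lengths in m; the calibration is good to about 2 mm. A picture is of the moment at which its call begins. There is no depth.
- r.finish_job(): hands the job in, once; it reports no verdict.
The state is a dict: "time_s": time; "joints": joint angles; "joint_velocities": joint speeds; "effort": joint torques, N m; "tcp_pos": TCP position; "ee_rot": TCP orientation; "wrist_force": force on the tool from outside, world axes, zero at the start; "moment": the same for the moment, N m; "gripper_width": opening from 0.0 (shut) to 1.0 (fully open).
Only numpy, scipy, OpenCV 4.12 (cv2) and the standard library are available. Lean on these libraries where they do the work, as an engineer would, in place of code of your own. Each camera call takes 0.05 s, during which the arm holds its last target.

## Working session

There is one attempt and no reset: what is moved stays moved. The work goes in short steps, Python scripts to look and compute and a shell command to move; the robot and the scene stay as the last step left them, time stands still between calls to the robot, and variables do not carry over. Pictures are saved under pics/ and viewed, and the job is handed in when it is done.

```bash
mkdir -p pics; ls; python3 - <<'E'
from station import r
import cv2,json
s=r.sense();print(s)
for n in("scene","top","wrist"):
    c=r.capture(n);cv2.imwrite(f"pics/{n}0.png",c["img"]);print(n,c["fx"],c["fy"],c["cx"],c["cy"],c["R"],c["t"])
E
```

```text
pics
{'time_s': 0.0, 'joints': array([ 8.77537887e+01,  2.20914350e+01,  3.80657651e-01, -2.94948317e-02,
       -6.84087410e+01, -1.48151200e+01]), 'joint_velocities': array([-0.0156057 , -0.00857488,  0.01717869,  0.04147523, -0.02537487,
       -0.0490371 ]), 'effort': array([-2.72579600e-04, -3.90664709e+01,  1.87405640e+01,  4.21984300e+00,
        1.10258427e-02, -1.95635475e-04]), 'tcp_pos': array([0.18319031, 0.59693868, 0.22145717]), 'ee_rot': array([[ 9.55935522e-01, -2.93576164e-01, -5.60049112e-04],
       [-2.93576690e-01, -9.55933293e-01, -2.06557908e-03],
       [ 7.10351930e-05,  2.13897779e-03, -9.99997710e-01]]), 'wrist_force': array([-1.18904632, -0.01803309,  0.15425781]), 'moment': array([ 0.03361825, -0.04412906, -0.02121481]), 'gripper_width': 1.0019967313941007}
scene 392.02950742592793 392.02950742592793 320.23078007704237 196.85094987412364 [[-0.69435958  0.71933326 -0.02060182]
 [ 0.52601182  0.48779675 -0.69668206]
 [-0.49109708 -0.49458466 -0.71708415]] [ 0.36949811 -0.23042777  1.32133267]
top 411.144934666581 411.144934666581 320.3614363644647 202.75664973825326 [[ 0.02901454 -0.99957188  0.00377007]
 [-0.98165304 -0.0292051  -0.18842603]
 [ 0.18845547  0.0017662  -0.98208015]] [-0.01710217  0.55431022  0.8876532 ]
wrist 344.4151741364694 344.4151741364694 325.046361613057 203.02876820721363 [[-2.94565383e-01 -9.55631082e-01  6.85255656e-04]
 [-9.16659814e-01  2.82755356e-01  2.82460961e-01]
 [-2.70122234e-01  8.25750749e-02 -9.59278550e-01]] [ 0.62486908 -0.0351159   0.39077594]
```

View pics/scene0.png

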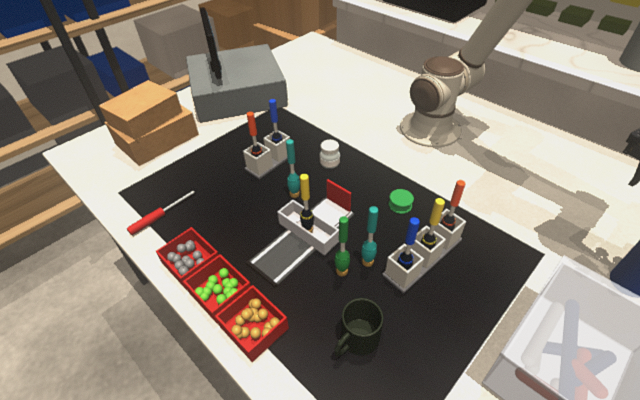

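View pics/top0.png

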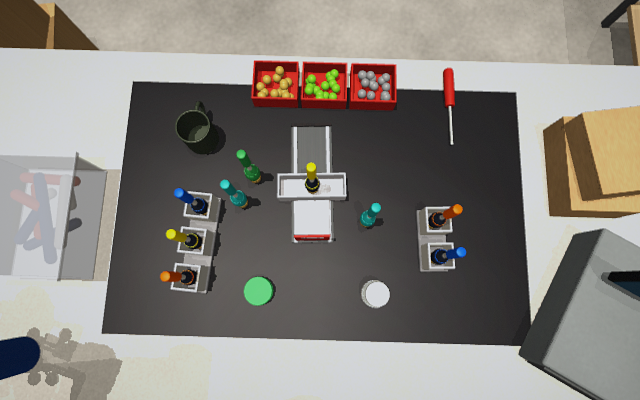

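View pics/wrist0.png

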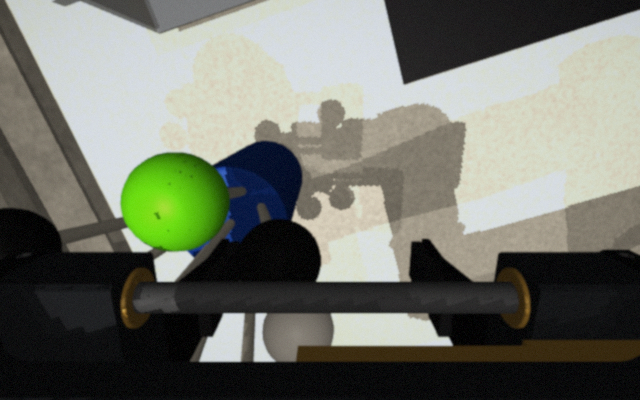

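The tray float is yellow (top 311,180). The yellow match is in the middle cup of the left three-cup rack (top 188,238; scene 432,225), between a blue and an orange one. The green and turquoise floats are decoys. Next I'll triangulate the tips.

```bash
cat > h.py <<'E'
import cv2,numpy as np
from station import r
def ray(c,u,v):
    R=np.array(c["R"]);t=np.array(c["t"])
    d=R.T@np.array([(u-c["cx"])/c["fx"],(v-c["cy"])/c["fy"],1]);o=-R.T@t
    return o,d/np.linalg.norm(d)
def onz(c,u,v,z):
    o,d=ray(c,u,v);return o+d*(z-o[2])/d[2]
def tri(c1,p1,c2,p2):
    A=np.zeros((3,3));b=np.zeros(3)
    L=[ray(c1,*p1),ray(c2,*p2)]
    for o,d in L:
        P=np.eye(3)-np.outer(d,d);A+=P;b+=P@o
    X=np.linalg.solve(A,b);return X,[np.linalg.norm((np.eye(3)-np.outer(d,d))@(X-o)) for o,d in L]
RNG={'orange':(3,14),'yellow':(22,32),'blue':(108,125),'green':(50,75),'turq':(82,98),'red':(0,3)}
def blobs(c,col,smin=150,vmin=110,amin=20):
    h=cv2.cvtColor(c["img"],cv2.COLOR_BGR2HSV);a,b=RNG[col]
    m=cv2.inRange(h,(a,smin,vmin),(b,255,255))
    n,l,s,ce=cv2.connectedComponentsWithStats(m)
    return [(np.round(ce[i],1).tolist(),s[i].tolist()) for i in range(1,n) if s[i][4]>=amin]
def proj(c,X):
    p=np.array(c["R"])@np.array(X)+np.array(c["t"]);return c["fx"]*p[0]/p[2]+c["cx"],c["fy"]*p[1]/p[2]+c["cy"]
E
python3 - <<'E'
from h import *
s=r.capture("scene");t=r.capture("top")
for col in RNG:
    print(col);print(' S',blobs(s,col));print(' T',blobs(t,col))
i=t["img"][140:310,140:500];cv2.imwrite("pics/topz.png",cv2.resize(i,None,fx=2.2,fy=2.2,interpolation=cv2.INTER_CUBIC))
i=s["img"][160:300,240:480];cv2.imwrite("pics/scenez.png",cv2.resize(i,None,fx=3.3,fy=3.3,interpolation=cv2.INTER_CUBIC))
E
```

```text
orange
 S [([251.6, 123.6], [247, 112, 10, 24, 157]), ([457.3, 192.9], [451, 180, 14, 27, 195]), ([215.5, 266.1], [210, 262, 12, 10, 34]), ([198.9, 282.5], [191, 271, 16, 31, 101]), ([220.4, 279.9], [218, 270, 6, 19, 22]), ([235.9, 306.6], [220, 291, 34, 31, 225]), ([238.4, 319.6], [231, 302, 19, 37, 57]), ([260.5, 328.2], [241, 316, 39, 23, 109])]
 T [([280.5, 96.2], [266, 88, 29, 11, 46]), ([325.5, 99.0], [315, 98, 22, 2, 22]), ([450.5, 212.3], [443, 204, 20, 16, 129]), ([173.0, 279.1], [163, 275, 18, 7, 61])]
yellow
 S [([628.6, 1.7], [614, 0, 26, 7, 97]), ([304.5, 186.1], [300, 174, 10, 26, 204]), ([436.9, 210.7], [430, 198, 15, 27, 236])]
 T [([279.2, 69.4], [276, 66, 8, 7, 40]), ([275.8, 77.5], [273, 74, 7, 8, 32]), ([266.1, 79.0], [263, 76, 7, 7, 38]), ([282.1, 88.9], [271, 78, 23, 19, 164]), ([261.4, 89.2], [257, 82, 11, 14, 77]), ([310.8, 170.6], [306, 162, 10, 18, 143]), ([174.1, 235.5], [166, 229, 20, 13, 146])]
blue
 S [([273.0, 109.6], [269, 99, 8, 23, 117]), ([413.3, 229.0], [408, 217, 12, 28, 173])]
 T [([179.7, 192.1], [175, 188, 9, 10, 25]), ([460.4, 251.8], [456, 24
[... 309 characters left out ...]
 242, 13, 13, 99])]
 T [([224.3, 183.9], [220, 180, 10, 9, 70]), ([234.8, 200.3], [231, 196, 10, 9, 48]), ([375.6, 207.1], [371, 203, 10, 10, 75]), ([366.0, 218.6], [361, 211, 14, 14, 92])]
red
 S [([338.7, 186.6], [327, 179, 24, 17, 82]), ([145.9, 220.0], [128, 207, 37, 27, 328]), ([221.5, 291.3], [156, 227, 132, 133, 3371]), ([259.0, 320.9], [242, 304, 33, 28, 185])]
 T [([280.2, 81.7], [251, 61, 47, 39, 464]), ([328.2, 84.5], [301, 62, 46, 40, 515]), ([370.5, 87.1], [350, 64, 47, 39, 700]), ([448.7, 87.0], [444, 68, 11, 38, 353]), ([267.4, 79.4], [257, 71, 22, 22, 201]), ([316.9, 76.9], [305, 72, 21, 16, 135]), ([377.4, 76.5], [375, 74, 7, 9, 30]), ([311.4, 235.7], [294, 235, 36, 3, 83])]
```

View pics/topz.png

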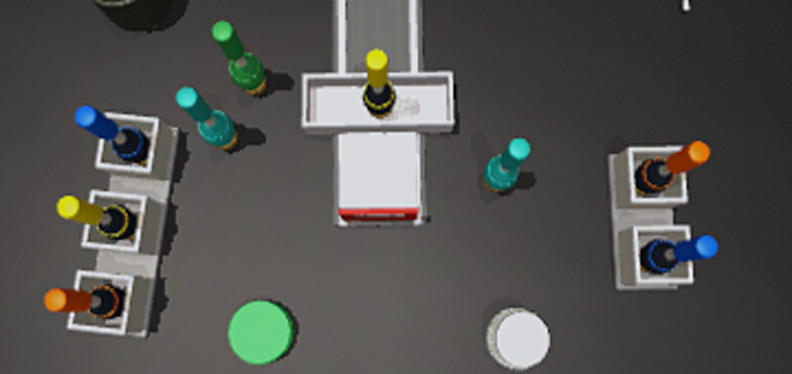

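View pics/scenez.png

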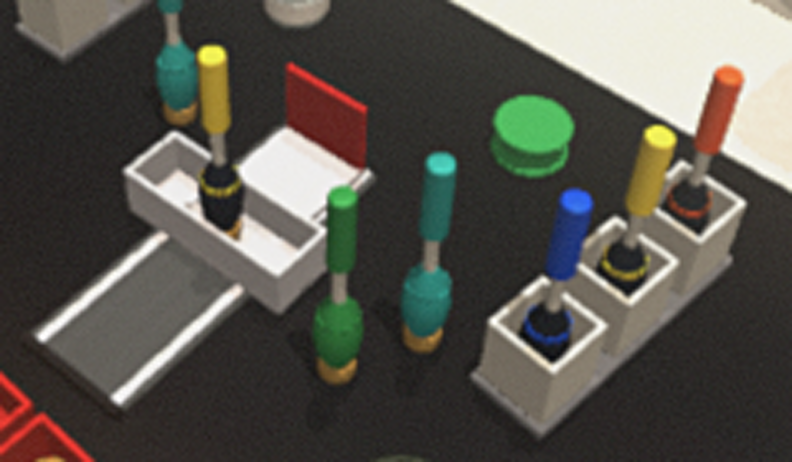

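```bash
python3 - <<'E'
from h import *
np.set_printoptions(precision=4,suppress=True)
s=r.capture("scene");t=r.capture("top")
P={'yTray':((304.5,186.1),(310.8,170.6)),'yRack':((436.9,210.7),(174.1,235.5)),'oL':((457.3,192.9),None),'bL':((413.3,229),None)}
print('tray',tri(s,P['yTray'][0],t,P['yTray'][1]));print('rack',tri(s,P['yRack'][0],t,P['yRack'][1]))
for n,sx in (('oL',(457.3,192.9)),('bL',(413.3,229)),('yR',(436.9,210.7)),('yT',(304.5,186.1))): print(n,'scene onz.167',onz(s,*sx,.167))
for p in((310.8,170.6),(174.1,235.5)):print('top onz',onz(t,*p,.167))
f=lambda x,y:(x/2.2+140,y/2.2+140)
for n,p,z in(('TL',(302,72),.052),('TR',(453,72),.052),('BR',(455,132),.052),('BL',(303,133),.052),('plateL',(339,208),.082),('plateR',(417,208),.082)):
  print(n,onz(t,*f(*p),z))
for n,p in(('c blue',[(107,113),(158,117),(95,168),(147,172)]),('c yel',[(92,193),(143,197),(81,247),(135,251)]),('c or',[(77,271),(130,274),(67,328),(122,333)])):
  print(n,np.mean([onz(t,*f(*q),.075) for q in p],0))
g=lambda x,y:(x/3.3+240,y/3.3+160)
for n,p,z in(('sTrough',[(174,134),(126,174),(275,272),(323,235)],.052),):
  for q in p: print(n,onz(s,*g(*q),z))
print('plate scene',onz(s,*g(288,67),.082),onz(s,*g(366,106),.082))
E
```

```text
tray (array([0.5983, 0.0197, 0.1699]), [np.float64(0.0007024859455580816), np.float64(0.0007024859455581827)])
rack (array([0.459 , 0.2821, 0.1712]), [np.float64(0.001974068888998888), np.float64(0.0019740688889988913)])
oL scene onz.167 [0.3799 0.2831 0.167 ]
bL scene onz.167 [0.5331 0.2715 0.167 ]
yR scene onz.167 [0.4567 0.2792 0.167 ]
yT scene onz.167 [0.5967 0.0169 0.167 ]
top onz [0.5987 0.0204 0.167 ]
top onz [0.4584 0.2853 0.167 ]
TL [0.6227 0.1012 0.052 ]
TR [ 0.6275 -0.0581  0.052 ]
BR [ 0.5629 -0.0613  0.052 ]
BL [0.5572 0.097  0.052 ]
plateL [0.4767 0.0544 0.082 ]
plateR [ 0.4789 -0.023   0.082 ]
c blue [0.5378 0.2723 0.075 ]
c yel [0.457  0.2794 0.075 ]
c or [0.3789 0.2859 0.075 ]
sTrough [ 0.5771 -0.0554  0.052 ]
sTrough [ 0.6316 -0.0515  0.052 ]
sTrough [0.6216 0.0981 0.052 ]
sTrough [0.5727 0.1003 0.052 ]
plate scene [ 0.4822 -0.02    0.082 ] [0.4731 0.0545 0.082 ]
```

```bash
python3 - <<'E'
from h import *
np.set_printoptions(precision=4,suppress=True)
s=r.capture("scene");t=r.capture("top")
# decoy tops (z .19) topz px, and mid tips from scene(z .155)
f=lambda x,y:(x/2.2+140,y/2.2+140)
for n,p in(('turqR',(520,148)),('turqL',(187,98)),('green',(222,30))): print(n,onz(t,*f(*p),.19))
g=lambda x,y:(x/3.3+240,y/3.3+160)
for n,p in(('turqL',(437,198)),('green',(340,232))): print(n,onz(s,*g(*p),.155))
E
```

```text
turqR [ 0.5225 -0.1102  0.19  ]
turqL [0.559 0.187 0.19 ]
green [0.6231 0.16   0.19  ]
turqL [0.5623 0.1891 0.155 ]
green [0.6265 0.162  0.155 ]
```

```bash
python3 -m crank '[[-1,[0,0,-0.3],[0,0,-0.1]],[-1,[0.3,0,0],[0,0,-0.1]],[-1,[0.3,0,0],[0,0,-0.07]],[-1,[0.3,0,0],[0,0,0]]]'
```

```text
time_s: 0.85
tcp_pos: [0.2729, 0.584, 0.2531]
ee_rot: [[0.996, -0.084, 0.0], [-0.084, -0.996, 0.001], [-0.0, -0.001, -1.0]]
wrist_force: [-0.5, -0.2, -0.4]
gripper_width: 1.002
```

```bash
python3 -m crank '[[-1,[0.35,0.4,0],[0,0,0]],[-1,[0.35,0.4,0],[0,0,0]],[-1,[0.35,0.4,0],[0,0,0]],[-1,[0.35,0.4,0],[0,0,0]],[-1,[0.35,0.4,0],[0,0,0]],[-1,[0.3,0.4,0],[0,0,0]],[-1,[0,0.3,0],[0,0,0]],[-1,[0,0,0],[0,0,0]]]'
```

```text
time_s: 1.65
tcp_pos: [0.4442, 0.3068, 0.2529]
ee_rot: [[0.996, -0.09, -0.001], [-0.09, -0.996, -0.0], [-0.001, 0.0, -1.0]]
wrist_force: [0.4, 0.4, 0.5]
gripper_width: 1.0
```

```bash
python3 -m crank '[[-1,[0.16,0.24,0],[0,0,0]],[-1,[0,0,0],[0,0,0]],[-1,[0,0,0],[0,0,0]]]'; python3 - <<'E'
from h import *
np.set_printoptions(precision=4,suppress=True)
q=r.sense();print(q["tcp_pos"],q["joints"])
w=r.capture("wrist");s=r.capture("scene");cv2.imwrite("pics/w1.png",w["img"])
cv2.imwrite("pics/s1.png",s["img"])
print(blobs(w,'yellow'))
for c in ((.4585,.282),(.457,.279)):
  print(proj(w,[*c,.202]),proj(w,[*c,.167]))
E
```

```text
time_s: 1.95
tcp_pos: [0.458, 0.2854, 0.2527]
ee_rot: [[0.996, -0.086, 0.0], [-0.086, -0.996, 0.001], [0.0, -0.001, -1.0]]
wrist_force: [-0.7, -1.2, 0.1]
gripper_width: 0.998
[0.458  0.2854 0.2527] [ 49.1435  12.4918  -8.77    -0.0076 -68.7037  35.919 ]
[([601.0, 10.6], [596, 0, 17, 19, 73]), ([337.2, 168.7], [330, 165, 14, 11, 30]), ([330.4, 211.4], [316, 185, 30, 49, 961])]
(np.float64(331.0426559474294), np.float64(223.4049553872341)) (np.float64(330.36158164632855), np.float64(207.69608929657633))
(np.float64(335.771275502717), np.float64(225.17351537432845)) (np.float64(334.48119875654623), np.float64(209.25716080984748))
```

View pics/w1.png

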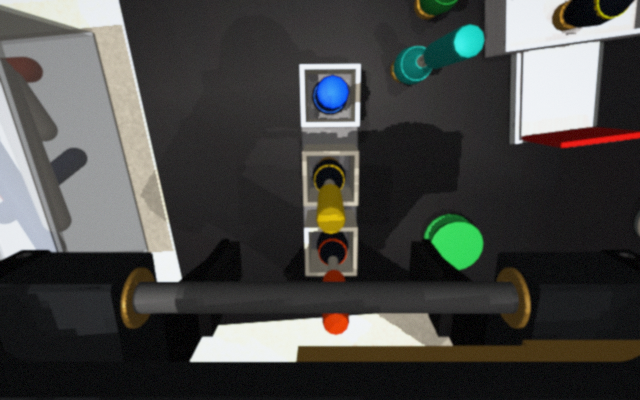

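The wrist view shows the yellow tip's top at (331,219), within 4 px of the prediction for (0.4585, 0.282). Now I'll descend.

```bash
python3 -m crank '[[-1,[0.02,0.035,0.2],[0,0,0]],[-1,[0,0,0.2],[0,0,0]],[-1,[0,0,0.2],[0,0,0]],[-1,[0,0,0.2],[0,0,0]],[-1,[0,0,0.2],[0,0,0]],[-1,[0,0,0.05],[0,0,0]],[-1,[0,0,0],[0,0,0]],[-1,[0,0,0],[0,0,0]]]';  python3 - <<'E'
from h import *
w=r.capture("wrist");s=r.capture("scene");cv2.imwrite("pics/w2.png",np.vstack([w["img"][100:400],s["img"][100:300]]))
E
```

```text
time_s: 2.85
tcp_pos: [0.4601, 0.2823, 0.1485]
ee_rot: [[0.996, -0.085, 0.002], [-0.085, -0.996, 0.001], [0.001, -0.001, -1.0]]
wrist_force: [-0.9, 0.3, -0.6]
gripper_width: 0.999
```

View pics/w2.png

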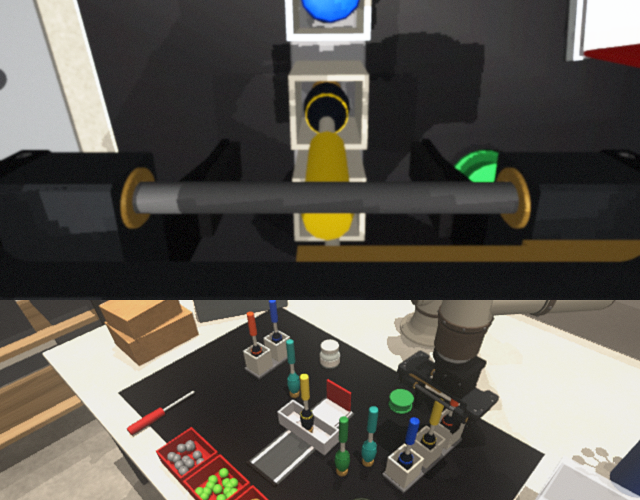

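The yellow tip sits midway between the fingers (column 327). I'll close on it.

```bash
python3 -m crank '[[0,[0,0,0],[0,0,0]],[0.5,[0,0,0],[0,0,0]],[1,[0,0,0],[0,0,0]],[1,[0,0,0],[0,0,0]],[1,[0,0,0],[0,0,0]],[1,[0,0,0],[0,0,0]],[1,[0,0,0],[0,0,0]],[1,[0,0,0],[0,0,0]]]'
```

```text
time_s: 3.75
tcp_pos: [0.4596, 0.2814, 0.1475]
ee_rot: [[0.996, -0.086, -0.0], [-0.086, -0.996, 0.0], [-0.0, -0.0, -1.0]]
wrist_force: [0.2, -0.1, 1.0]
gripper_width: 0.357
```

```bash
python3 -m crank '[[1,[0,0,0],[0,0,0]],[1,[0,0,0],[0,0,0]],[1,[0,0,0],[0,0,0]],[1,[0,0,0],[0,0,0]]]'; python3 -m crank '[[1,[0,0,-0.1],[0,0,0]],[1,[0,0,-0.15],[0,0,0]],[1,[0,0,-0.2],[0,0,0]],[1,[0,0,-0.2],[0,0,0]],[1,[0,0,-0.2],[0,0,0]],[1,[0,0,0],[0,0,0]]]'; python3 - <<'E'
from h import *
w=r.capture("wrist");s=r.capture("scene");cv2.imwrite("pics/w3.png",np.vstack([w["img"][100:400],s["img"][100:300]]))
E
```

```text
time_s: 4.15
tcp_pos: [0.4596, 0.2814, 0.1475]
ee_rot: [[0.996, -0.086, -0.0], [-0.086, -0.996, 0.0], [-0.0, -0.0, -1.0]]
wrist_force: [-0.2, 0.2, 0.3]
gripper_width: 0.224
time_s: 4.75
tcp_pos: [0.4611, 0.2825, 0.2364]
ee_rot: [[0.996, -0.085, 0.006], [-0.085, -0.996, 0.005], [0.005, -0.005, -1.0]]
wrist_force: [0.0, 0.6, -0.1]
gripper_width: 0.225
```

View pics/w3.png

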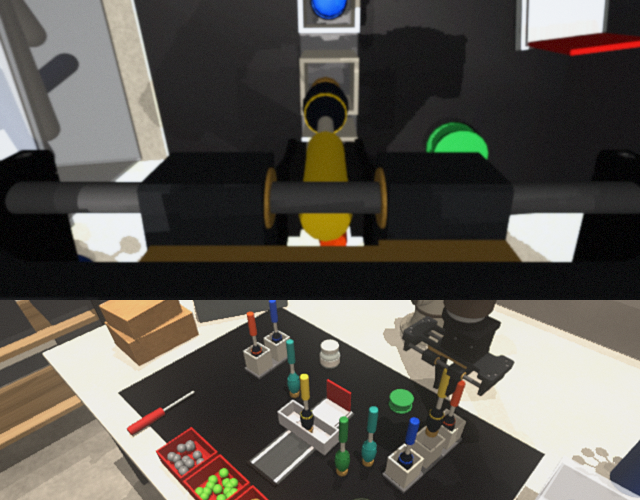

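The float is held: the opening of 0.224 is 19.5 mm, and it has come out of the cup. I'll raise it above every tip height.

```bash
python3 -m crank '[[1,[0,0,-0.25],[0,0,0]],[1,[0,0,-0.3],[0,0,0]],[1,[0,0,-0.3],[0,0,0]],[1,[0,0,-0.3],[0,0,0]],[1,[0,0,0],[0,0,0.15]],[1,[0,0,0],[0,0,0.18]],[1,[0,0,0],[0,0,0.18]],[1,[0,0,0],[0,0,0.18]]]';python3 -m crank '[[1,[0,0,0],[0,0,0.18]],[1,[0,0,0],[0,0,0.18]],[1,[0,0,0],[0,0,0.18]],[1,[0,0,0],[0,0,0.18]],[1,[0,0,0],[0,0,0.18]],[1,[0,0,0],[0,0,0.18]],[1,[0,0,0],[0,0,0.07]],[1,[0,0,0],[0,0,0]]]'
```

```text
time_s: 5.65
tcp_pos: [0.4591, 0.2811, 0.346]
ee_rot: [[0.806, -0.592, -0.002], [-0.592, -0.806, -0.002], [-0.001, 0.003, -1.0]]
wrist_force: [0.5, 0.4, -1.4]
gripper_width: 0.223
time_s: 6.45
tcp_pos: [0.4592, 0.2811, 0.3461]
ee_rot: [[0.04, -0.999, -0.002], [-0.999, -0.04, -0.002], [0.002, 0.002, -1.0]]
wrist_force: [-0.3, 0.3, -1.0]
gripper_width: 0.223
```

```bash
python3 -m crank '[[1,[0.15,-0.1,0],[0,0,0]],[1,[0.3,-0.18,0],[0,0,0]],[1,[0.4,-0.23,0],[0,0,0]],[1,[0.4,-0.23,0],[0,0,0]],[1,[0.4,-0.23,0],[0,0,0]],[1,[0.3,-0.2,0],[0,0,0]],[1,[0.15,-0.1,0],[0,0,0]],[1,[0,0,0],[0,0,0]]]';python3 -m crank '[[1,[0,0,0],[0,0,0]],[1,[0,0,0],[0,0,0]]]'
```

```text
time_s: 7.25
tcp_pos: [0.5957, 0.0745, 0.3457]
ee_rot: [[0.037, -0.999, -0.003], [-0.999, -0.037, -0.001], [0.001, 0.003, -1.0]]
wrist_force: [0.5, -0.2, -0.6]
gripper_width: 0.226
time_s: 7.45
tcp_pos: [0.5944, 0.0773, 0.3473]
ee_rot: [[0.041, -0.999, -0.001], [-0.999, -0.041, 0.0], [-0.0, 0.001, -1.0]]
wrist_force: [0.3, 0.5, -0.9]
gripper_width: 0.225
```

```bash
python3 -m crank '[[1,[0.09,-0.025,0],[0,0,0]],[1,[0,0,0.2],[0,0,0]],[1,[0,0,0.3],[0,0,0]],[1,[0,0,0.3],[0,0,0]],[1,[0,0,0.3],[0,0,0]],[1,[0,0,0.2],[0,0,0]],[1,[0,0,0.05],[0,0,0]],[1,[0,0,0],[0,0,0]]]';python3 - <<'E'
from h import *
np.set_printoptions(precision=4,suppress=True)
print(r.sense()["tcp_pos"])
w=r.capture("wrist");s=r.capture("scene");t=r.capture("top")
print(blobs(s,'yellow'),blobs(t,'yellow'))
a=cv2.resize(s["img"][130:280,230:430],None,fx=2,fy=2,interpolation=cv2.INTER_CUBIC)
b=cv2.resize(t["img"][130:280,210:410],None,fx=2,fy=2,interpolation=cv2.INTER_CUBIC)
cv2.imwrite("pics/p1.png",np.hstack([a,b]));cv2.imwrite("pics/w4.png",w["img"])
E
```

```text
time_s: 8.25
tcp_pos: [0.5976, 0.0678, 0.2125]
ee_rot: [[0.041, -0.999, -0.001], [-0.999, -0.041, -0.001], [0.001, 0.001, -1.0]]
wrist_force: [-0.9, 0.1, -0.6]
gripper_width: 0.226
[0.5976 0.0678 0.2125]
[([628.1, 1.8], [611, 0, 29, 7, 104]), ([321.4, 179.9], [319, 172, 5, 17, 65]), ([305.3, 190.0], [301, 178, 8, 22, 126])] [([311.0, 170.5], [306, 162, 12, 18, 144])]
```

View pics/p1.png

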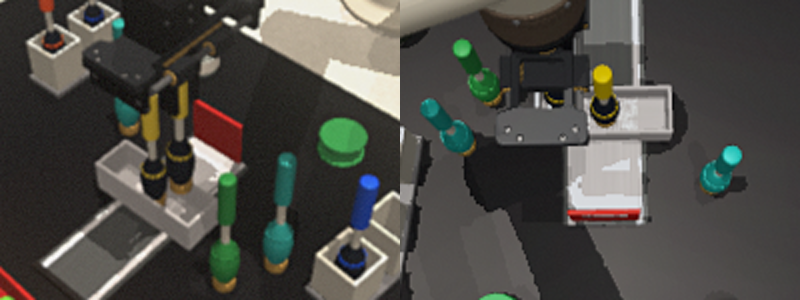

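View pics/w4.png

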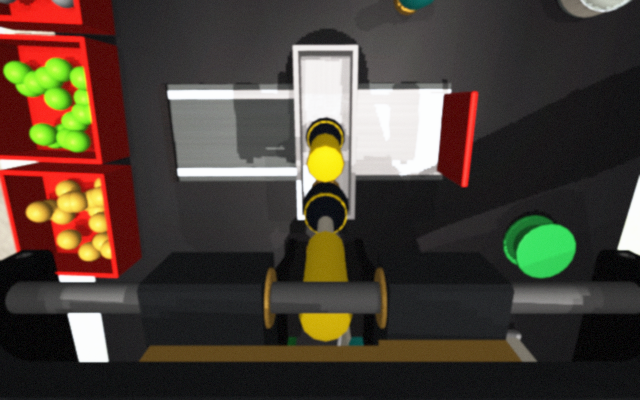

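The wrist view shows the whole trough: rim corners at about (294,46), (357,46), (299,218) and (354,218). The held float hangs straight over its near end. I'll measure from these corners.

```bash
python3 - <<'E'
from h import *
np.set_printoptions(precision=4,suppress=True)
w=r.capture("wrist")
P=[onz(w,*p,.052) for p in((294,46),(357,46),(354.5,217.5),(298,217.5))]
for p in P: print(p)
print(np.mean(P,0)); print('float top tray',onz(w,326,162,.202)); print('plate top',onz(w,477,92,.082),onz(w,469,185,.082))
cv2.imwrite("pics/wz.png",cv2.resize(w["img"][30:240,270:380],None,fx=2.7,fy=2.7,interpolation=cv2.INTER_CUBIC))
E
```

```text
[ 0.6311 -0.0539  0.052 ]
[ 0.5765 -0.056   0.052 ]
[0.5687 0.1008 0.052 ]
[0.625  0.1031 0.052 ]
[0.6003 0.0235 0.052 ]
float top tray [0.6004 0.0207 0.202 ]
plate top [ 0.4789 -0.0211  0.082 ] [0.4731 0.0565 0.082 ]
```

View pics/wz.png

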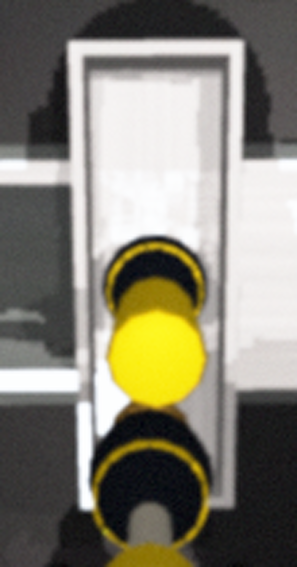

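```bash
python3 -m crank '[[1,[0.0,0,0.1],[0,0,0]],[1,[0,0,0.15],[0,0,0]],[1,[0,0,0.15],[0,0,0]],[1,[0,0,0.1],[0,0,0]],[1,[0,0,0.06],[0,0,0]],[1,[0,0,0.03],[0,0,0]],[1,[0,0,0.0],[0,0,0]],[1,[0,0,0],[0,0,0]]]'
```

```text
time_s: 9.25
tcp_pos: [0.5982, 0.0678, 0.1541]
ee_rot: [[0.04, -0.999, 0.001], [-0.999, -0.04, 0.0], [-0.0, -0.001, -1.0]]
wrist_force: [0.3, 0.4, -0.5]
gripper_width: 0.222
```

```bash
python3 -m crank '[[1,[0.0,0,0.03],[0,0,0]],[1,[0,0,0.02],[0,0,0]],[1,[0,0,0.0],[0,0,0]]]';python3 -m crank '[[1,[0,0,0.01],[0,0,0]],[1,[0,0,0],[0,0,0]]]'; python3 - <<'E'
from h import *
w=r.capture("wrist");s=r.capture("scene")
a=cv2.resize(s["img"][130:280,230:430],None,fx=2,fy=2,interpolation=cv2.INTER_CUBIC)
b=cv2.resize(w["img"][40:240,220:420],(400,400))[:300]
cv2.imwrite("pics/p2.png",np.hstack([a,b]))
E
```

```text
time_s: 9.55
tcp_pos: [0.5975, 0.0677, 0.1483]
ee_rot: [[0.04, -0.999, -0.001], [-0.999, -0.04, -0.0], [0.0, 0.001, -1.0]]
wrist_force: [0.6, -0.8, -1.2]
gripper_width: 0.219
time_s: 9.75
tcp_pos: [0.5978, 0.0677, 0.1476]
ee_rot: [[0.04, -0.999, 0.0], [-0.999, -0.04, 0.0], [0.0, -0.0, -1.0]]
wrist_force: [-0.7, 0.2, -0.8]
gripper_width: 0.223
```

View pics/p2.png

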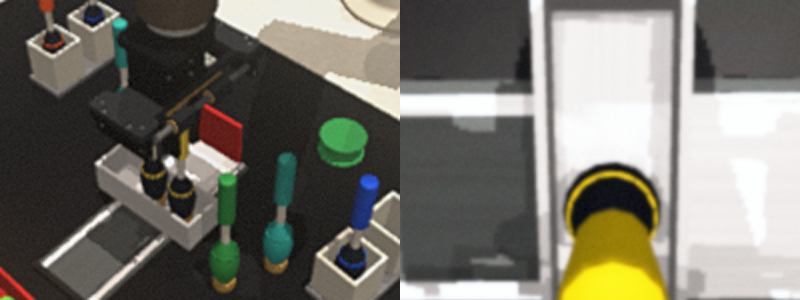

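```bash
python3 -m crank '[[1,[0,0,0.01],[0,0,0]],[1,[0,0,0],[0,0,0]]]';python3 -m crank '[[1,[0,0,0.01],[0,0,0]],[1,[0,0,0],[0,0,0]]]'
```

```text
time_s: 10.05
tcp_pos: [0.5979, 0.0677, 0.1475]
ee_rot: [[0.04, -0.999, 0.001], [-0.999, -0.04, -0.0], [0.0, -0.001, -1.0]]
wrist_force: [-1.8, 0.1, 3.9]
gripper_width: 0.223
time_s: 10.25
tcp_pos: [0.5981, 0.0677, 0.1475]
ee_rot: [[0.041, -0.999, 0.002], [-0.999, -0.041, -0.0], [0.0, -0.002, -1.0]]
wrist_force: [-2.5, 1.1, 8.1]
gripper_width: 0.221
```

Contact is felt: the upward force has risen to 8 N. I'll back off to unload it and open gradually.

```bash
python3 -m crank '[[1,[0,0,-0.01],[0,0,0]],[1,[0,0,-0.008],[0,0,0]],[0.53,[0,0,0],[0,0,0]],[0.48,[0,0,0],[0,0,0]],[0.42,[0,0,0],[0,0,0]],[0.35,[0,0,0],[0,0,0]],[0.2,[0,0,0],[0,0,0]],[0,[0,0,0],[0,0,0]]]'; python3 -m crank '[[0,[0,0,0],[0,0,0]],[0,[0,0,0],[0,0,0]],[0,[0,0,0],[0,0,0]]]'; python3 - <<'E'
from h import *
w=r.capture("wrist");s=r.capture("scene")
a=cv2.resize(s["img"][130:280,230:430],None,fx=2,fy=2,interpolation=cv2.INTER_CUBIC)
b=cv2.resize(w["img"][40:400,120:520],(400,360))[:300]
cv2.imwrite("pics/p3.png",np.hstack([a,b]))
E
```

```text
time_s: 11.05
tcp_pos: [0.5977, 0.0677, 0.1472]
ee_rot: [[0.04, -0.999, -0.0], [-0.999, -0.04, -0.0], [0.0, 0.0, -1.0]]
wrist_force: [0.7, 0.1, -0.5]
gripper_width: 0.417
time_s: 11.35
tcp_pos: [0.5978, 0.0677, 0.1474]
ee_rot: [[0.04, -0.999, 0.0], [-0.999, -0.04, 0.0], [-0.0, -0.0, -1.0]]
wrist_force: [0.2, -0.5, -1.2]
gripper_width: 0.495
```

View pics/p3.png

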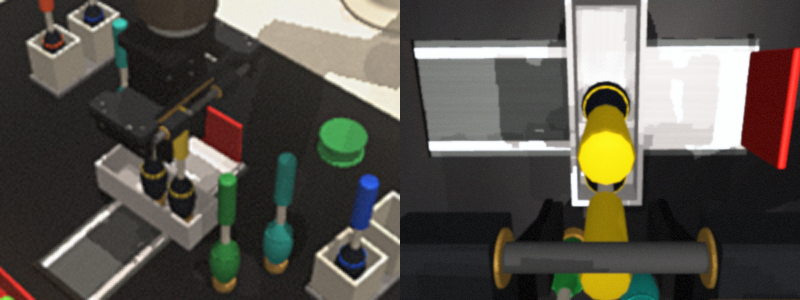

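Both floats stand free in the tray. I'll rise straight up.

```bash
python3 -m crank '[[0,[0,0,-0.1],[0,0,0]],[0,[0,0,-0.2],[0,0,0]],[0,[0,0,-0.3],[0,0,0]],[0,[0,0,-0.3],[0,0,0]],[0,[0,0,-0.1],[0,0,0]],[0,[0,0,0],[0,0,0]]]'; python3 -m crank '[[0.3,[0.1,0.35,0],[0,0,0]],[1,[0.1,0.35,0],[0,0,0]],[1,[0.1,0.35,0],[0,0,0]],[1,[0.1,0.35,0],[0,0,0]],[1,[0.1,0.35,0],[0,0,0]],[1,[0,0,0],[0,0,0]],[1,[0,0,0],[0,0,0]],[1,[0,0,0],[0,0,0]]]'; python3 - <<'E'
from h import *
np.set_printoptions(precision=4,suppress=True)
print(r.sense()["tcp_pos"])
w=r.capture("wrist");s=r.capture("scene");t=r.capture("top")
print(blobs(s,'yellow'),blobs(t,'yellow'))
a=cv2.resize(s["img"][130:280,230:430],None,fx=2,fy=2,interpolation=cv2.INTER_CUBIC)
b=cv2.resize(t["img"][130:280,210:410],None,fx=2,fy=2,interpolation=cv2.INTER_CUBIC)
cv2.imwrite("pics/p4.png",np.hstack([a,b]))
E
```

```text
time_s: 12.05
tcp_pos: [0.5986, 0.068, 0.2497]
ee_rot: [[0.04, -0.999, 0.004], [-0.999, -0.04, 0.002], [-0.001, -0.004, -1.0]]
wrist_force: [-0.7, 0.5, -0.1]
gripper_width: 0.499
time_s: 12.85
tcp_pos: [0.4253, 0.011, 0.2468]
ee_rot: [[0.04, -0.999, -0.001], [-0.999, -0.04, -0.0], [0.0, 0.001, -1.0]]
wrist_force: [0.3, 1.0, -0.4]
gripper_width: 0.01
[0.4253 0.011  0.2468]
[([628.7, 1.9], [611, 0, 29, 6, 99]), ([304.5, 186.0], [300, 174, 10, 26, 204]), ([319.4, 195.3], [315, 183, 9, 27, 206]), ([320.1, 226.7], [315, 224, 12, 5, 21])] [([277.7, 72.9], [273, 66, 11, 16, 71]), ([266.1, 79.0], [263, 76, 7, 7, 37]), ([282.2, 88.8], [271, 78, 23, 19, 170]), ([261.3, 89.2], [257, 82, 11, 14, 76]), ([287.9, 170.4], [282, 162, 12, 18, 143]), ([310.8, 170.5], [306, 162, 10, 18, 144])]
```

View pics/p4.png

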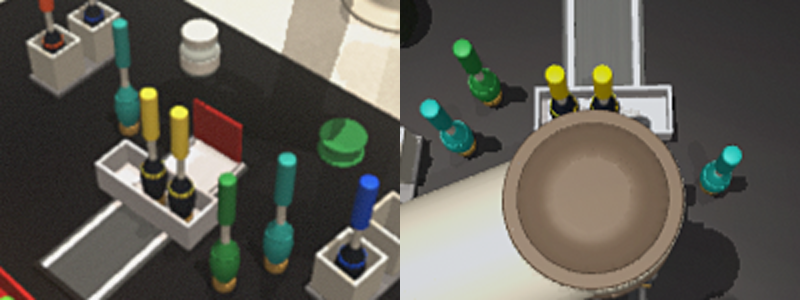

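Both floats stand upright in the tray; the scene tips are at (304,186) and (319,195). Now I'll go down behind the push plate with the fingers shut.

```bash
python3 -m crank '[[1,[-0.05,-0.05,0.3],[0,0,0]],[1,[0,0,0.35],[0,0,0]],[1,[0,0,0.35],[0,0,0]],[1,[0,0,0.35],[0,0,0]],[1,[0,0,0.35],[0,0,0]],[1,[0,0,0.25],[0,0,0]],[1,[0,0,0],[0,0,0]],[1,[0,0,0],[0,0,0]]]'; python3 - <<'E'
from h import *
s=r.capture("scene")
cv2.imwrite("pics/p5.png",cv2.resize(s["img"][130:280,230:430],None,fx=3,fy=3,interpolation=cv2.INTER_CUBIC))
E
```

```text
time_s: 13.8
tcp_pos: [0.4304, 0.0161, 0.0523]
ee_rot: [[0.04, -0.999, -0.001], [-0.999, -0.04, -0.001], [0.001, 0.001, -1.0]]
wrist_force: [0.7, 0.1, -0.1]
gripper_width: 0.006
```

View pics/p5.png

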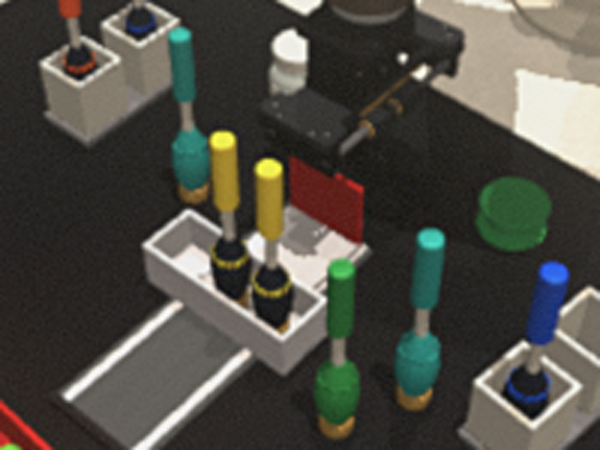

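The fingers are behind the red plate and clear of it. I'll approach slowly along tool -y.

```bash
python3 -m crank '[[1,[0,-0.05,0],[0,0,0]],[1,[0,-0.05,0],[0,0,0]],[1,[0,-0.05,0],[0,0,0]],[1,[0,-0.04,0],[0,0,0]],[1,[0,-0.03,0],[0,0,0]],[1,[0,-0.03,0],[0,0,0]],[1,[0,-0.03,0],[0,0,0]],[1,[0,-0.03,0],[0,0,0]]]'; python3 -m crank '[[1,[0,-0.03,0],[0,0,0]],[1,[0,-0.03,0],[0,0,0]],[1,[0,-0.03,0],[0,0,0]],[1,[0,-0.03,0],[0,0,0]]]'
```

```text
time_s: 14.65
tcp_pos: [0.4608, 0.0172, 0.0523]
ee_rot: [[0.04, -0.999, -0.0], [-0.999, -0.04, -0.0], [0.0, 0.0, -1.0]]
wrist_force: [0.7, 0.2, 0.1]
gripper_width: 0.006
time_s: 15.05
tcp_pos: [0.4719, 0.0175, 0.0522]
ee_rot: [[0.04, -0.999, -0.002], [-0.999, -0.04, -0.0], [0.0, 0.002, -1.0]]
wrist_force: [-4.0, 1.5, 3.4]
gripper_width: 0.004
```

Contact: -4 N, matching the stated friction. I'll push at about 50 mm/s.

```bash
python3 -m crank '[[1,[0,-0.04,0],[0,0,0]],[1,[0,-0.04,0],[0,0,0]],[1,[0,-0.05,0],[0,0,0]],[1,[0,-0.05,0],[0,0,0]],[1,[0,-0.05,0],[0,0,0]],[1,[0,-0.05,0],[0,0,0]],[1,[0,-0.05,0],[0,0,0]],[1,[0,-0.05,0],[0,0,0]]]'; python3 - <<'E'
from h import *
s=r.capture("scene")
cv2.imwrite("pics/p6.png",cv2.resize(s["img"][130:280,230:430],None,fx=3,fy=3,interpolation=cv2.INTER_CUBIC))
E
```

```text
time_s: 15.85
tcp_pos: [0.5109, 0.0193, 0.0522]
ee_rot: [[0.04, -0.999, -0.0], [-0.999, -0.04, 0.0], [-0.0, 0.0, -1.0]]
wrist_force: [-5.0, 2.4, 2.0]
gripper_width: 0.007
```

View pics/p6.png

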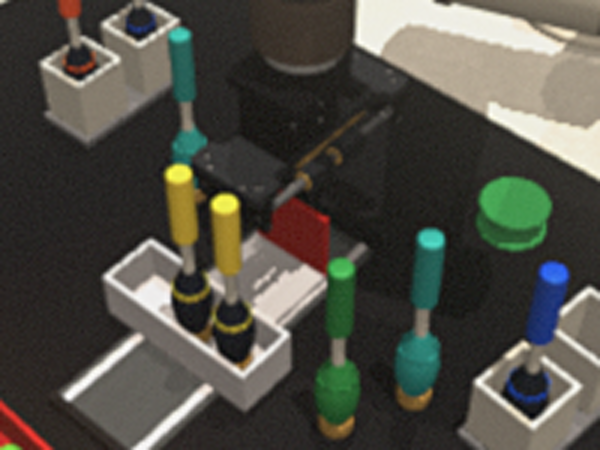

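The tray has moved about 45 mm, both floats are upright, and the decoys are clear. I'll continue.

```bash
python3 -m crank '[[1,[0,-0.05,0],[0,0,0]],[1,[0,-0.05,0],[0,0,0]],[1,[0,-0.05,0],[0,0,0]],[1,[0,-0.05,0],[0,0,0]],[1,[0,-0.05,0],[0,0,0]],[1,[0,-0.05,0],[0,0,0]],[1,[0,-0.05,0],[0,0,0]],[1,[0,-0.05,0],[0,0,0]]]'; python3 -m crank '[[1,[0,-0.05,0],[0,0,0]],[1,[0,-0.05,0],[0,0,0]],[1,[0,-0.05,0],[0,0,0]],[1,[0,-0.05,0],[0,0,0]],[1,[0,-0.04,0],[0,0,0]],[1,[0,-0.03,0],[0,0,0]]]'
```

```text
time_s: 16.7
tcp_pos: [0.5507, 0.021, 0.0522]
ee_rot: [[0.04, -0.999, -0.0], [-0.999, -0.04, 0.0], [-0.0, 0.0, -1.0]]
wrist_force: [-4.8, 2.7, 1.3]
gripper_width: 0.004
time_s: 17.3
tcp_pos: [0.5778, 0.0222, 0.0522]
ee_rot: [[0.04, -0.999, -0.0], [-0.999, -0.04, 0.0], [-0.0, 0.0, -1.0]]
wrist_force: [-4.6, 3.3, 2.3]
gripper_width: 0.007
```

```bash
python3 -m crank '[[1,[0,-0.03,0],[0,0,0]],[1,[0,-0.03,0],[0,0,0]],[1,[0,-0.02,0],[0,0,0]]]'; python3 -m crank '[[1,[0,-0.02,0],[0,0,0]],[1,[0,-0.02,0],[0,0,0]]]'
```

```text
time_s: 17.6
tcp_pos: [0.5858, 0.0226, 0.0522]
ee_rot: [[0.04, -0.999, 0.0], [-0.999, -0.04, 0.0], [-0.0, -0.0, -1.0]]
wrist_force: [-4.0, 3.8, 2.3]
gripper_width: 0.003
time_s: 17.8
tcp_pos: [0.5888, 0.0226, 0.0521]
ee_rot: [[0.04, -0.999, -0.002], [-0.999, -0.04, 0.0], [-0.0, 0.002, -1.0]]
wrist_force: [-9.3, 4.9, 6.8]
gripper_width: 0.003
```

```bash
python3 -m crank '[[1,[0,-0.01,0],[0,0,0]],[1,[0,0,0],[0,0,0]]]'; python3 -m crank '[[1,[0,0.02,0],[0,0,0]],[1,[0,0.03,0],[0,0,0]],[1,[0,0.1,0],[0,0,0]],[1,[0,0.2,0],[0,0,0]],[1,[0,0.3,0],[0,0,0]],[1,[0,0.3,0],[0,0,0]],[1,[0,0.3,0],[0,0,0]]]'; python3 -m crank '[[1,[0,0,-0.2],[0,0,0]],[1,[0,0,-0.4],[0,0,0]],[1,[0,0,-0.4],[0,0,0]],[1,[0,0,-0.4],[0,0,0]],[1,[0,0,-0.4],[0,0,0]],[1,[0,0,0],[0,0,0]],[1,[0,0,0],[0,0,0]]]'
python3 - <<'E'
from h import *
np.set_printoptions(precision=4,suppress=True)
s=r.capture("scene");t=r.capture("top");w=r.capture("wrist")
a,b=blobs(s,'yellow'),blobs(t,'yellow');print(a,b)
cv2.imwrite("pics/e1.png",s["img"]);cv2.imwrite("pics/e2.png",t["img"])
for c in('orange','blue'):print(c,blobs(s,c)[:2])
E
```

```text
time_s: 18.0
tcp_pos: [0.5888, 0.0227, 0.0522]
ee_rot: [[0.04, -0.999, -0.004], [-0.999, -0.04, -0.0], [-0.0, 0.004, -1.0]]
wrist_force: [-9.4, 3.9, 5.5]
gripper_width: 0.003
time_s: 18.7
tcp_pos: [0.4649, 0.0171, 0.0524]
ee_rot: [[0.04, -0.999, 0.002], [-0.999, -0.04, 0.0], [-0.0, -0.002, -1.0]]
wrist_force: [-1.1, 0.6, -0.1]
gripper_width: 0.006
time_s: 19.4
tcp_pos: [0.4659, 0.0174, 0.2332]
ee_rot: [[0.039, -0.999, 0.003], [-0.999, -0.039, 0.001], [-0.001, -0.003, -1.0]]
wrist_force: [-0.7, -0.7, -2.0]
gripper_width: 0.008
[([628.5, 1.9], [611, 0, 29, 7, 100]), ([264.2, 217.5], [258, 205, 13, 27, 238]), ([279.1, 228.1], [273, 216, 12, 27, 230])] [([277.7, 72.8], [273, 66, 11, 16, 71]), ([266.1, 79.0], [263, 76, 7, 7, 38]), ([282.2, 88.8], [271, 78, 23, 19, 168]), ([259.4, 85.6], [257, 82, 7, 8, 32]), ([262.9, 92.2], [258, 88, 10, 8, 45]), ([287.9, 112.4], [282, 103, 12, 21, 175]), ([310.0, 112.2], [305, 102, 10, 22, 173])]
orange [([251.6, 123.6], [247, 112, 10, 24, 157]), ([457.3, 192.7], [451, 180, 14, 27, 196])]
blue [([273.1, 109.6], [269, 99, 8, 23, 118]), ([413.3, 228.9], [408, 217, 12, 28, 170])]
```

View pics/e1.png

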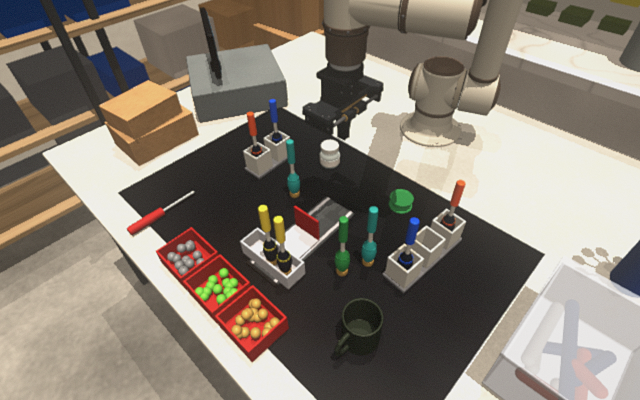

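View pics/e2.png

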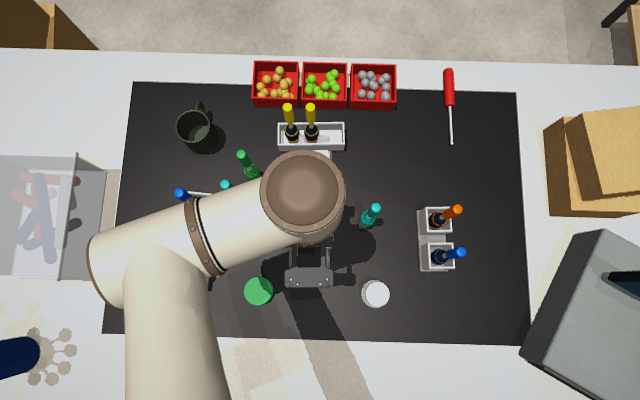

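```bash
python3 - <<'E'
from h import *
np.set_printoptions(precision=4,suppress=True)
s=r.capture("scene");t=r.capture("top")
print(tri(s,(264.2,217.5),t,(310.0,112.2))[0] if 0 else '')
for a in((264.2,217.5),(279.1,228.1)):
  for b in((287.9,112.4),(310.0,112.2)):
    print(tri(s,a,t,b))
# trough corners top image
cv2.imwrite("pics/e3.png",cv2.resize(t["img"][90:200,260:360],None,fx=5,fy=5,interpolation=cv2.INTER_CUBIC))
E
```

```text
(array([0.7252, 0.0578, 0.1933]), [np.float64(0.017636049266330438), np.float64(0.01763604926633051)])
(array([0.7238, 0.0257, 0.1707]), [np.float64(0.0006414822367872365), np.float64(0.0006414822367872577)])
(array([0.7218, 0.0713, 0.1714]), [np.float64(0.0009491984383502108), np.float64(0.0009491984383500347)])
(array([0.7202, 0.0398, 0.1499]), [np.float64(0.017146922824959356), np.float64(0.0171469228249595)])
```

View pics/e3.png

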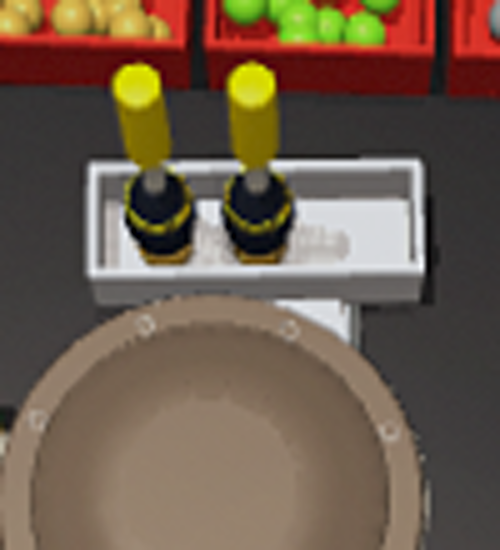

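Both floats moved about 125 mm (x from 0.598 to 0.724) and stand upright in the trough, and the gripper is clear. I'll hand in.

```bash
python3 - <<'E'
from station import r
print(r.sense()["time_s"]);print(r.finish_job())
E
```

```text
19.65
the job is handed in; nothing more can be done
None
```

I took the matching yellow float from the middle cup of the three-cup rack and stood it in the tray next to the first one. I put it down by feel, with contact force rising to about 8 N before I released it. I then pushed the tray by its plate at about 50 mm/s until it stopped moving, backed off and handed in at 19.65 s; no verdict is reported.

- **Tray and floats:** the last pictures showed both yellow floats upright and free in the trough. The first float's triangulated position had moved about 125 mm, the full travel. At the stop the tool stayed still while the push force rose from about 4 N to 9 N.
- **Other floats:** the tips of the four orange and blue floats were within 0.2 px of their first position in the scene camera.
- **Bystanders and decoys:** I did not measure the spool, mug, jar, or the green and turquoise decoys. In the pictures they looked where they had been.
- **Checks:** none failed. The only disagreement was a few millimetres between the cameras on the trough's centre, and about 2° to 4° on its angle.

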